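# Bring the teal bangle round to the open bay and point it out

### The arm

A 7-joint arm with a two-finger parallel gripper is mounted at the origin on a cart in front of the work surface, level with it; the furniture and walls round the work are solid. World frame = base frame: x ahead of the robot, y to its left, z up, the work surface at z = 0. Lengths are in m, angles in rad, forces in N, time in s.
With the tool pointing down it reaches from about 0.4 to 0.9 m from the base axis. Payload 5.5 kg.
Tool frame: the origin (TCP) lies on the front face of the gripper's body, between the roots of the fingers; the fingertips stand 66 mm ahead of it and the grasp point (between the pads) lies 47 mm ahead of it (manip.nose_length is the distance from the TCP to the fingertips, in m); z points along the fingers, y is the direction in which the jaws open and shut (so a half turn about z gives the same grasp; the last joint's range is limited). The gripper opens to 92 mm and grips with 3 to 60 N. Pads are 19 mm wide; open, the fingers measure 130 mm over their backs; the gripper's body (75 mm by 190 mm) begins 47 mm behind the grasp point.
Start: joints at [0.263, 0.501, -0.427, 1.55, 0.221, 1.138, -0.21], TCP at [0.65, 0, 0.292] pointing down, gripper open.
Joint ranges: [-2.88, 2.88], [-0.31, 2.03], [-1.54, 1.56], [0.2, 2.42], [-1.41, 4.55], [0.19, 2.02], [-2.57, 2.57]. Speed limits (rad/s): [2.57, 2.57, 3.14, 3.14, 3.14, 3.14, 3.14].

### API

Orientations are given as a rotation vector (axis times angle).
In Python, from station import manip gives the robot as it stands.
- The arm moves only by the tool arm_command, never from a script. Its argument "targets" is a list of rows, each an object with "xyz": the shift along the tool's x, y, z in mm, a list of three; "turn": the turn, a rotation vector about the tool's x, y, z in rad, a list of three; "claw": the opening, from 0 (shut) to 1 (fully open). In form: [{"xyz": [dx, dy, dz], "turn": [rx, ry, rz], "claw": claw}, ...]. A call has 1 to 5 rows; each row is the pose to reach, as a shift and turn from the pose commanded when the call began, along the tool's axes at that moment; what a row does not reach only later rows make up. A row lasts 1/10 s, in which the tool goes at most 50 mm and 8.59 degrees, less where a joint would pass 70% of its speed; a pose out of reach is approached as far as the arm can. A call with a gripper value outside its range is refused whole. The fingers move at their own pace and stop on an object; "squeeze" is the grip in N (left out, the last holds). Time passes only in rows, so rows that repeat a pose let the fingers close. It gives the time, the measured TCP pose, the force and the opening at its end, in the units of the state.
- manip.read_state(): the state, without advancing time (a new reading comes with each control period).
- manip.snapshot(name): name is "scene" or "side" or "wrist"; returns a dict with "image" (480x640x3 uint8, red, green, blue), "vfov" (degrees; the focal length in pixels is half the picture's height over the tangent of half this angle, whatever the lens; pixels are square), "cx", "cy" (the principal point, pixels), "dist" ([k1, k2, p1, p2, k3] as OpenCV has them; the pictures are not rectified), "world_from_camera" (4x4, takes a point from camera to world coordinates). Camera axes: x right, y down, z forward; pixel columns grow to the right and rows downward; lengths in m; the calibration is good to about 2 mm. A picture is of the moment at which its call begins. There is no depth.
- manip.hand_in(): hands the job in, once; it reports no verdict.
The state is a dict: "time": time; "qpos": joint angles; "dq": joint speeds; "effort": joint torques, N m; "tool_pos": TCP position; "ee_rot": TCP orientation; "ft_force": force on the tool from outside, world axes, zero at the start; "ft_torque": the same for the moment, N m; "opening": finger opening in m.
Only numpy, scipy, OpenCV 4.12 (cv2) and the standard library are available. Lean on these libraries where they do the work, as an engineer would, in place of code of your own. Each camera call takes 0.05 s, during which the arm holds its last target.

### The job

The setter is waiting for the bangle with the teal stone. The round tray turns by its pins: push it round until that bangle's compartment stands square in the open bay of the clear dust cover; then point at its teal stone from straight above, with the fingertips close over it but touching nothing, and hold still there for three seconds and until you finish. Keep off the bangles and the clear cover, and leave the other things on the bench where they lie.

Things in the scene. Friction and masses are not known exactly. Their poses are not given: they have to be found in the camera images.
- carousel: The fixed round steel foot of the rotary tray, 210 mm across; origin on the bench at the centre of the foot, on the tray's turning axis; z up. The open bay of the clear cover is the quarter within 45 degrees either side of its -x, roughly facing the robot. The compartment there is empty at first; those at +y, +x and -y hold one loose bangle each
- tray_floor (a point): Centre of the tray's floor, on the turning axis. The tray is a round aluminium pan, 288 mm across, floor of grey felt 15 mm and rim 36 mm above the bench, split by two crossing wooden walls (4 mm thick, tops 36 mm above the bench) into four quarter compartments, whose centres lie about 80 mm from the axis
- tray (a joint): Tray angle, rad, -0.06 to 0.06 at the start; grows counter-clockwise seen from above, stops at +-3.6. At 0, +-pi/2, +-pi a compartment is square in the open bay: +pi/2 brings the one first at carousel +y there, -pi/2 the one at -y, pi either way the far one. It turns against friction (0.1 N m, near 1 N at the pins) and stays where left
- pin (a point): Where to push on one of four turning pins, 165 mm from the axis, 26 mm above the bench; it turns with the tray. The others stand 90, 180, 270 degrees from it. Each is a level steel rod, 8 mm thick, in line with a wooden wall, from the rim (144 mm from the axis) to a black ball 13 mm across (ends at 184 mm). At tray angle 0 this pin points half-way between carousel +x and +y
- cover: Fixed clear plastic dust cover over the tray: a flat disc 282 mm across, see-through, with a frosted border 21 mm wide and a white edge, underside 58 mm and top 61 mm above the bench, with a brass nut 28 mm across at the centre up to 74 mm. One quarter is cut away: the open bay. Origin on the bench at the turning axis, axes as carousel. Not to be touched
- bangle_teal: Open silver wire bangle, about 72 x 88 mm lying flat and 37 mm high at its teal stone, loose on the felt of the compartment at the left, far or right; it rides round with the tray and may slide some millimetres. Origin at the centre of its underside. Not to be touched
- teal_stone (a point): Centre of the teal stone on that bangle, 22 mm above the felt (37 mm above the bench), 27 mm from the bangle's origin along its own -x; it moves with the bangle. The oval stone, 28 mm wide, leans back: its upper edge lies 37 mm above the felt (52 mm above the bench), 10 mm nearer the bangle's middle
- bangle_amber: The like bangle with the amber stone (75 x 84 mm, 34 mm high), loose in another compartment; origin at the centre of its underside. Not to be touched
- bangle_orange: The like bangle with the pale orange stone (70 x 86 mm, 28 mm high), loose in another compartment; origin at the centre of its underside. Not to be touched
- ring_clamp: Bystander: turned wooden handle, 114 x 25 x 22 mm, loose on the bench at the right; origin at the centre of its underside
- leather_cuff: Bystander: rolled black leather strap, 35 x 36 x 29 mm, loose at the far left; origin at the centre of its underside
- finger_cot: Bystander: tan leather finger protector, 20 x 40 x 20 mm, loose at the left; origin at the centre of its underside
- borax_cone: Bystander: round white tablet, 43 mm across, 15 mm high, loose at the right; origin at the centre of its underside

How it is judged:
On the way, in this order (a step that is already met when the one before it is completed fails the run):
1. the teal bangle's compartment stands square in the open bay and the tray is at rest ((value of joint tray between -3.302 and -2.982 rad or value of joint tray between -1.731 and -1.411 rad or value of joint tray between 1.411 and 1.731 rad or value of joint tray between 2.982 and 3.302 rad) and x of bangle_teal in the frame of carousel below -0.045 m and y of bangle_teal in the frame of carousel between -0.04 and 0.04 m and velocity of joint tray between -0.05 and 0.05 rad/s), for 0.3 s.
2. the fingertips point at the teal stone from close above, touching nothing, for two and a half seconds (all of step 1 and horizontal distance between the grasp point and teal_stone below 0.02 m and distance between the grasp point and teal_stone below 0.082 m and z of the grasp point in the frame of carousel above 0.056 m and contact force between the fingers and anything else below 0.3 N), for 2.5 s.
At the end, for the whole second after the job is handed in: The tray stands within 0.16 rad (9 degrees) of square with the teal bangle's compartment in the open bay, at rest, and the middle of the fingertips is still within 20 mm, seen from above, of the teal stone, and at most about 45 mm above the stone (all of step 2 and linear speed of bangle_teal below 0.02 m/s); the robot touches nothing.
It fails at once if a bangle is touched by the robot (contact force between any of the fingers, the arm and bangle_teal above 0.3 N or contact force between any of the fingers, the arm and bangle_amber above 0.3 N or contact force between any of the fingers, the arm and bangle_orange above 0.3 N).
It fails at once if a bangle is lifted out or tipped over (height (world z) of any of bangle_teal, bangle_amber, bangle_orange above 0.035 m or angle between any of bangle_teal, bangle_amber, bangle_orange's own z axis and vertical above 0.5 rad).
It fails at once if the clear cover is touched (contact force between any of the fingers, the arm and cover above 1 N).
It fails at once if another thing on the bench is moved by more than 2 cm (distance of any of ring_clamp, leather_cuff, finger_cot, borax_cone from where it was at the start of the episode above 0.02 m).
It also fails if it takes over 72 s, if anything falls off the work surface, if the arm or the gripper's body presses on something with over 40 N, if the wrist force passes 120 N, or if a joint passes its speed limit or range.

## Working session

There is one attempt and no reset: what is moved stays moved. The work goes in short steps, Python scripts to look and compute and a tool call to move; the robot and the scene stay as the last step left them, time stands still between calls to the robot, and variables do not carry over. Pictures are saved under pics/ and viewed, and the job is handed in when it is done.

Besides the shell and the picture viewer there is one more tool, called after "Request:" in YAML: its name, and indented under it one key for each argument. arm_command: Moves the arm, as the interface text tells. Its arguments: {"type":"object","properties":{"targets":{"type":"array"},"squeeze":{"type":"number"}},"required":["targets"]}

```bash
mkdir -p pics; ls; cat > h.py <<'E'
import numpy as np, cv2
from station import manip
def snap(n,f):
    s=manip.snapshot(n); cv2.imwrite('pics/'+f,s['image'][:,:,::-1]); 
    np.savez('pics/'+f+'.npz',**{k:np.array(v) for k,v in s.items()}); return s
def K(s):
    f=240/np.tan(np.radians(float(s['vfov']))/2); return np.array([[f,0,float(s['cx'])],[0,f,float(s['cy'])],[0,0,1]])
def cast(s,uv,z):
    p=cv2.undistortPoints(np.array(uv,float).reshape(-1,1,2),K(s),np.array(s['dist'],float)).reshape(-1,2)
    T=np.array(s['world_from_camera']); d=np.c_[p,np.ones(len(p))]@T[:3,:3].T; o=T[:3,3]
    return o+d*((z-o[2])/d[:,2])[:,None]
def proj(s,P):
    T=np.linalg.inv(np.array(s['world_from_camera']))
    return cv2.projectPoints(np.array(P,float).reshape(-1,1,3),cv2.Rodrigues(T[:3,:3])[0],T[:3,3],K(s),np.array(s['dist'],float))[0].reshape(-1,2)
E
python3 - <<'E'
from h import *
for n in('scene','side','wrist'):
    s=snap(n,n+'0.png'); print(n,np.round(s['world_from_camera'],3).tolist(),s['vfov'],s['dist'])
print(manip.read_state())
E
```

```text
pics
scene [[-0.619, -0.384, 0.685, -0.036], [-0.785, 0.328, -0.525, 0.468], [-0.023, -0.863, -0.505, 0.518], [0.0, 0.0, 0.0, 1.0]] 57.45993745228112 [0.02250597 0.         0.         0.         0.        ]
side [[-0.997, 0.073, -0.031, 0.612], [0.079, 0.871, -0.485, 0.531], [-0.009, -0.486, -0.874, 1.063], [0.0, 0.0, 0.0, 1.0]] 55.057427947442505 [-0.0837439  0.         0.         0.         0.       ]
wrist [[1.0, -0.0, -0.003, 0.649], [-0.001, -0.961, -0.276, 0.075], [-0.003, 0.276, -0.961, 0.383], [0.0, 0.0, 0.0, 1.0]] 60.673846183950786 [0.0323164 0.        0.        0.        0.       ]
{'time': 0.15, 'qpos': array([ 0.26321424,  0.50160689, -0.42684068,  1.55119937,  0.22081814,
        1.13828195, -0.21030215]), 'dq': array([ 5.58696258e-05, -3.48611766e-03,  6.25587330e-04, -4.57334259e-03,
        2.52676265e-03,  2.43208199e-04, -2.09217883e-03]), 'effort': array([-7.47210433e-03, -5.67105460e+01, -5.82536548e+00, -2.79454994e+01,
       -6.86119194e-02,  2.65310478e-02,  1.03786256e-04]), 'tool_pos': array([ 6.49568870e-01, -4.18002242e-05,  2.91438018e-01]), 'ee_rot': array([-2.22065439e+00, -2.22074224e+00,  1.55533972e-03]), 'ft_force': array([ 0.55798763,  1.23256807, -0.75907401]), 'ft_torque': array([ 0.02888897, -0.00252426, -0.00425191]), 'opening': 0.09215083046233591}
```

View pics/scene0.png

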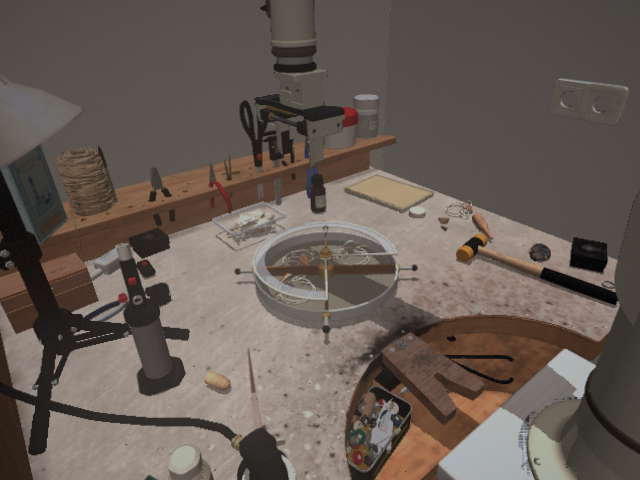

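View pics/side0.png

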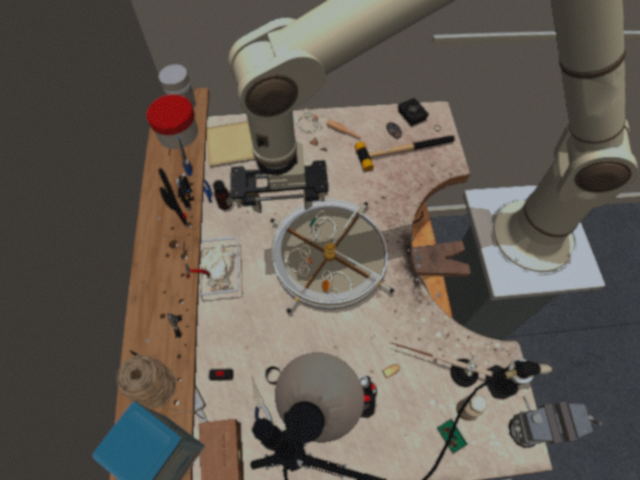

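View pics/wrist0.png

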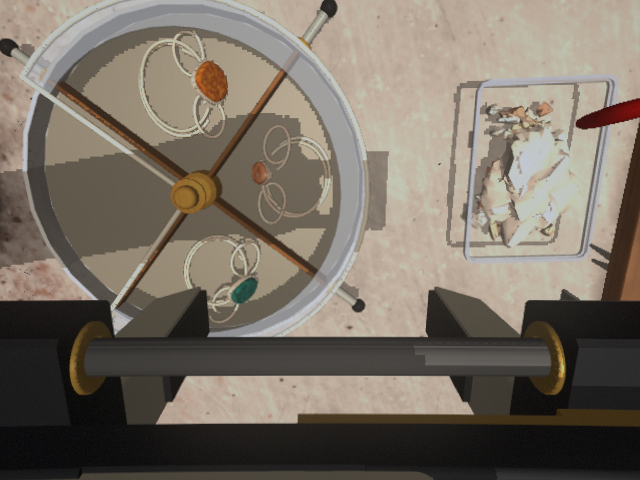

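The wrist view shows the teal bangle in the lower (−y) compartment at about (243,290). The bay opens to the left, and pin balls are at (330,7), (8,47) and (358,305). So the tray needs about −90° (clockwise). Next I'll measure the centre and angle.

```bash
cat >> h.py <<'E'
def ball(s,uv,r=12):
    im=np.array(s['image']).astype(int); u,v=uv
    best=None
    y0,x0=max(v-r,0),max(u-r,0)
    sub=im[y0:v+r+1,x0:u+r+1].max(2); m=(sub<70).astype(np.uint8)
    n,l,st,c=cv2.connectedComponentsWithStats(m)
    k=1+np.argmax(st[1:,4]); return c[k]+[x0,y0],st[k,4]
def fit(P,R=.1775,z=None):
    from scipy.optimize import least_squares
    # P: list of (xy); four-fold ball angles
    P=np.array(P)[:,:2]
    def f(p):
        d=P-p[:2]; a=np.arctan2(d[:,1],d[:,0])-p[2]; k=np.round(a/(np.pi/2))*np.pi/2
        return (P-(p[:2]+R*np.c_[np.cos(k+p[2]),np.sin(k+p[2])])).ravel()
    c,_=cv2.minEnclosingCircle(P.astype(np.float32))
    best=min((least_squares(f,[*c,a]) for a in np.arange(0,1.57,.2)),key=lambda r:r.cost)
    return best.x,f(best.x)*1000
E
python3 - <<'E'
from h import *
for n,L in(('side',[(272,222),(365,206),(392,291),(289,311)]),('wrist',[(330,7),(8,47),(358,305)]),('scene',[(238,271),(326,329),(414,268)])):
    s=np.load(f'pics/{n}0.png.npz'); B=[ball(s,p,12 if n=='wrist' else 6) for p in L]
    P=cast(s,[b[0] for b in B],.026); print(n,[(b[0].round(1).tolist(),b[1]) for b in B],P.round(4)[:,:2].tolist()); 
    p,r=fit(P); print(p.round(4),r.round(1), np.degrees(p[2]))
s=np.load('pics/wrist0.png.npz')
hsv=cv2.cvtColor(s['image'],cv2.COLOR_RGB2HSV)
m=cv2.inRange(hsv,(75,90,40),(100,255,255));n,l,st,c=cv2.connectedComponentsWithStats(m);k=1+np.argmax(st[1:,4]);print('teal',c[k],st[k],cast(s,[c[k]],.037))
# nut top, cover edges
print('nut',cast(s,[(193,190)],.074), 'edge corners',cast(s,[(30,78),(115,308)],.06))
E
```

```text
side [([272.0, 220.5], np.int32(2)), ([365.7, 203.3], np.int32(3)), ([391.1, 290.3], np.int32(9)), ([288.7, 310.3], np.int32(10))] [[0.6892, -0.0896], [0.4379, -0.1218], [0.409, 0.1303], [0.6579, 0.1602]]
[0.5485 0.0198 0.9069] [ 0.9  0.  -1.2 -1.8  0.3  1.2  0.   0.6] 51.96026883838856
wrist [([328.8, 7.1], np.int32(200)), ([7.1, 46.1], np.int32(208)), ([358.3, 305.5], np.int32(105))] [[0.6573, 0.1624], [0.4063, 0.1333], [0.687, -0.088]]
[0.5469 0.0228 0.9026] [ 0.5  0.3 -1.2  0.5  0.8 -0.8] 51.71502398244629
scene [([237.2, 271.3], np.int32(17)), ([325.7, 328.9], np.int32(39)), ([414.0, 267.5], np.int32(22))] [[0.6571, 0.1618], [0.4075, 0.1313], [0.4374, -0.1187]]
[0.5472 0.0216 0.9059] [ 0.4  0.5 -0.   0.2 -0.3 -0.6] 51.903166748332644
teal [244.128 290.584] [232 278  25  25 375] [[ 0.58191634 -0.06826722  0.037     ]]
nut [[0.55475594 0.02871858 0.074     ]] edge corners [[ 0.44087154  0.10721062  0.06      ]
 [ 0.47592994 -0.07439865  0.06      ]]
```

```bash
cat > plan.py <<'E'
import numpy as np, json, os, sys
from scipy.spatial.transform import Rotation as Ro
C=np.array([.547,.0215])
R0=np.array([[0,1,0],[1,0,0],[0,0,-1.]])  # tool axes in world at yaw 0
def load():
    return json.load(open('cmd.json')) if os.path.exists('cmd.json') else [0.65,0,.292,0.]
def plan(poses,claw=0):
    "poses: x,y,z,yaw(world, rad). prints rounded rows; saves commanded pose"
    cur=np.array(load()); R=Ro.from_euler('z',cur[3]).as_matrix()@R0; rows=[]
    for i in range(0,len(poses),5):
        rows=[]
        cur=np.array(load()); R=Ro.from_euler('z',cur[3]).as_matrix()@R0
        for p in poses[i:i+5]:
            d=np.round(R.T@(np.array(p[:3])-cur[:3])*1000); t=round(-(p[3]-cur[3]),2)
            rows.append({"xyz":[int(v) for v in d],"turn":[0,0,t],"claw":claw})
        print(json.dumps(rows))
        new=[*(cur[:3]+R@d/1000),cur[3]-t]; json.dump(list(map(float,new)),open('cmd.json','w'))
def arc(a,r=.161,z=.082):
    a=np.radians(a); return [C[0]+r*np.cos(a),C[1]+r*np.sin(a),z,a+np.pi/2]  # tool x inward: a+pi ; yaw0 x at pi/2
E
python3 - <<'E'
from plan import *
g=np.array(arc(-24,z=.2)); s=np.array(load()); print(g)
plan([s+(g-s)*k/10 for k in range(1,11)])
plan([arc(-24,z=z) for z in(.16,.12,.1,.082,.082)])
E
```

```text
[ 0.69408082 -0.0439846   0.2         1.15191731]
[{"xyz": [-4, 4, 9], "turn": [0, 0, -0.12], "claw": 0}, {"xyz": [-9, 9, 18], "turn": [0, 0, -0.23], "claw": 0}, {"xyz": [-13, 13, 28], "turn": [0, 0, -0.35], "claw": 0}, {"xyz": [-18, 18, 37], "turn": [0, 0, -0.46], "claw": 0}, {"xyz": [-22, 22, 46], "turn": [0, 0, -0.58], "claw": 0}]
[{"xyz": [-6, 1, 9], "turn": [0, 0, -0.11], "claw": 0}, {"xyz": [-12, 3, 18], "turn": [0, 0, -0.23], "claw": 0}, {"xyz": [-18, 4, 28], "turn": [0, 0, -0.34], "claw": 0}, {"xyz": [-24, 5, 37], "turn": [0, 0, -0.46], "claw": 0}, {"xyz": [-30, 6, 46], "turn": [0, 0, -0.57], "claw": 0}]
[{"xyz": [-1, 0, 40], "turn": [0, 0, -0.0], "claw": 0}, {"xyz": [-1, 0, 80], "turn": [0, 0, -0.0], "claw": 0}, {"xyz": [-1, 0, 100], "turn": [0, 0, -0.0], "claw": 0}, {"xyz": [-1, 0, 118], "turn": [0, 0, -0.0], "claw": 0}, {"xyz": [-1, 0, 118], "turn": [0, 0, -0.0], "claw": 0}]
```

Request:
arm_command:
  targets:
    - {"xyz": [-4, 4, 9], "turn": [0, 0, -0.12], "claw": 0}
    - {"xyz": [-9, 9, 18], "turn": [0, 0, -0.23], "claw": 0}
    - {"xyz": [-13, 13, 28], "turn": [0, 0, -0.35], "claw": 0}
    - {"xyz": [-18, 18, 37], "turn": [0, 0, -0.46], "claw": 0}
    - {"xyz": [-22, 22, 46], "turn": [0, 0, -0.58], "claw": 0}

```text
time: 0.65
tool_pos: [0.672, -0.0224, 0.2454]
ee_rot: [-1.487, -2.767, 0.001]
ft_force: [0.5, 0.0, -0.6]
opening: 0.0565
```

Request:
arm_command:
  targets:
    - {"xyz": [-6, 1, 9], "turn": [0, 0, -0.11], "claw": 0}
    - {"xyz": [-12, 3, 18], "turn": [0, 0, -0.23], "claw": 0}
    - {"xyz": [-18, 4, 28], "turn": [0, 0, -0.34], "claw": 0}
    - {"xyz": [-24, 5, 37], "turn": [0, 0, -0.46], "claw": 0}
    - {"xyz": [-30, 6, 46], "turn": [0, 0, -0.57], "claw": 0}

```text
time: 1.15
tool_pos: [0.6934, -0.0441, 0.1993]
ee_rot: [-0.649, -3.073, 0.0]
ft_force: [0.3, 0.2, -0.4]
opening: 0.0165
```

```bash
python3 - <<'E'
from h import *
from plan import load
from scipy.spatial.transform import Rotation as Ro
s=manip.read_state();print(load(),s['time'],s['tool_pos'],s['opening'],s['qpos'].round(2));print(Ro.from_rotvec(s['ee_rot']).as_matrix().round(3))
snap('scene','scene1.png');snap('wrist','wrist1.png')
E
```

```text
[0.6943722579435079, -0.04421422331758852, 0.08200000000000002, 1.15] 1.15 [ 0.69335159 -0.04405833  0.19932023] 0.01652412008748046 [ 0.43  0.72 -0.62  1.5   0.45  1.07  0.86]
[[-0.915  0.404 -0.001]
 [ 0.404  0.915  0.   ]
 [ 0.001 -0.    -1.   ]]
```

View pics/scene1.png

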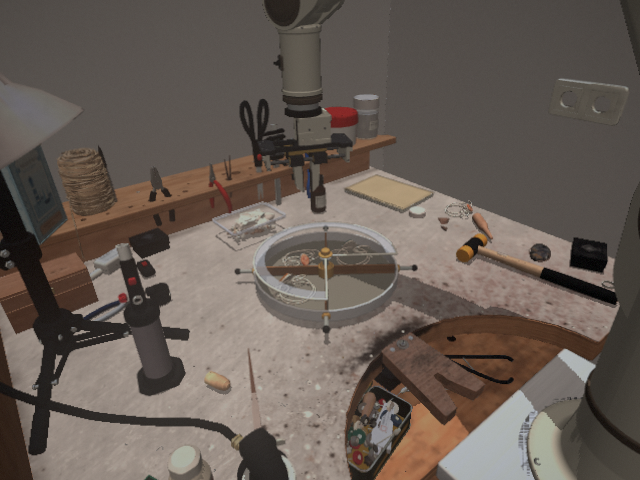

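View pics/wrist1.png

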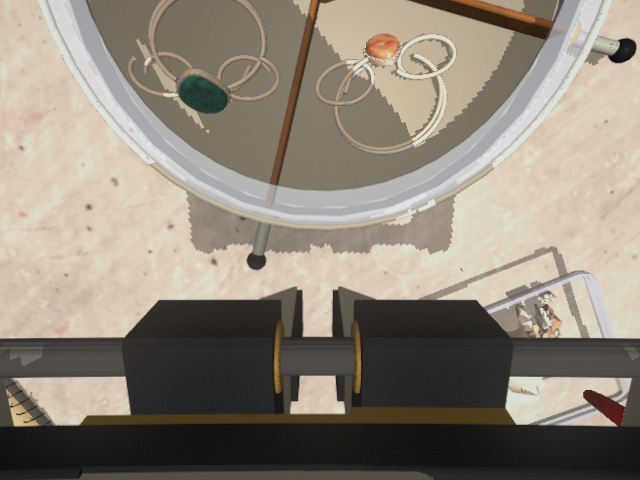

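The wrist view shows the fingers centred at about x=317, right of the pin with its ball at (257,261). The area is clear of the dish. Going down.

Request:
arm_command:
  targets:
    - {"xyz": [-1, 0, 40], "turn": [0, 0, 0], "claw": 0}
    - {"xyz": [-1, 0, 80], "turn": [0, 0, 0], "claw": 0}
    - {"xyz": [-1, 0, 100], "turn": [0, 0, 0], "claw": 0}
    - {"xyz": [-1, 0, 118], "turn": [0, 0, 0], "claw": 0}
    - {"xyz": [-1, 0, 118], "turn": [0, 0, 0], "claw": 0}

```text
time: 1.75
tool_pos: [0.693, -0.0439, 0.08]
ee_rot: [-0.656, -3.069, 0.001]
ft_force: [-0.4, 0.2, -0.7]
opening: 0.0003
```

```bash
python3 - <<'E'
from plan import *
plan([arc(a) for a in range(-26,-37,-2)[:5]])
plan([arc(a) for a in (-37,-40,-43,-46,-49)])
plan([arc(a) for a in (-52,-55,-58,-61,-64)])
E
python3 -c "
from h import *
snap('wrist','w2.png');print(manip.read_state()['ft_force'])"
```

```text
[{"xyz": [0, -6, 0], "turn": [0, 0, 0.03], "claw": 0}, {"xyz": [1, -11, 0], "turn": [0, 0, 0.07], "claw": 0}, {"xyz": [1, -17, 0], "turn": [0, 0, 0.1], "claw": 0}, {"xyz": [2, -22, 0], "turn": [0, 0, 0.14], "claw": 0}, {"xyz": [3, -28, 0], "turn": [0, 0, 0.17], "claw": 0}]
[{"xyz": [0, -8, 0], "turn": [0, 0, 0.05], "claw": 0}, {"xyz": [1, -17, 0], "turn": [0, 0, 0.11], "claw": 0}, {"xyz": [2, -25, 0], "turn": [0, 0, 0.16], "claw": 0}, {"xyz": [3, -33, 0], "turn": [0, 0, 0.21], "claw": 0}, {"xyz": [5, -41, 0], "turn": [0, 0, 0.26], "claw": 0}]
[{"xyz": [0, -9, 0], "turn": [0, 0, 0.06], "claw": 0}, {"xyz": [1, -17, 0], "turn": [0, 0, 0.11], "claw": 0}, {"xyz": [2, -26, 0], "turn": [0, 0, 0.16], "claw": 0}, {"xyz": [4, -34, 0], "turn": [0, 0, 0.21], "claw": 0}, {"xyz": [6, -42, 0], "turn": [0, 0, 0.27], "claw": 0}]
[ 0.44421532 -0.22633993  0.39004149]
```

View pics/w2.png

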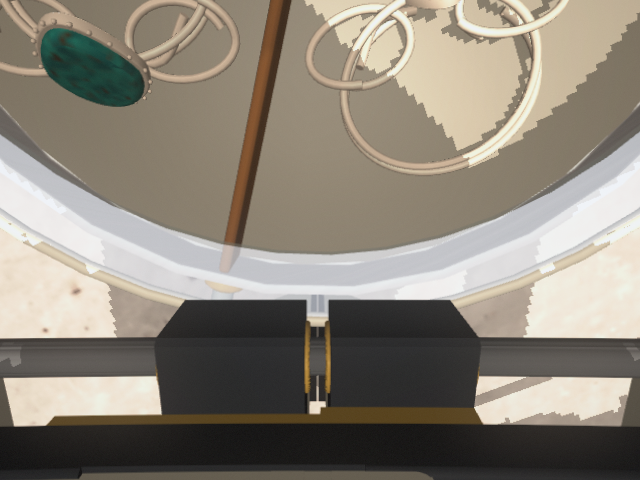

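The gripper stands just outside the rim and right of the pin, with no contact. Now pushing.

Request:
arm_command:
  targets:
    - {"xyz": [0, -6, 0], "turn": [0, 0, 0.03], "claw": 0}
    - {"xyz": [1, -11, 0], "turn": [0, 0, 0.07], "claw": 0}
    - {"xyz": [1, -17, 0], "turn": [0, 0, 0.1], "claw": 0}
    - {"xyz": [2, -22, 0], "turn": [0, 0, 0.14], "claw": 0}
    - {"xyz": [3, -28, 0], "turn": [0, 0, 0.17], "claw": 0}

```text
time: 2.3
tool_pos: [0.6811, -0.069, 0.0837]
ee_rot: [0.918, 3.001, 0.001]
ft_force: [1.2, 0.4, 1.4]
opening: 0.0007
```

Request:
arm_command:
  targets:
    - {"xyz": [0, -8, 0], "turn": [0, 0, 0.05], "claw": 0}
    - {"xyz": [1, -17, 0], "turn": [0, 0, 0.11], "claw": 0}
    - {"xyz": [2, -25, 0], "turn": [0, 0, 0.16], "claw": 0}
    - {"xyz": [3, -33, 0], "turn": [0, 0, 0.21], "claw": 0}
    - {"xyz": [5, -41, 0], "turn": [0, 0, 0.26], "claw": 0}

```text
time: 2.8
tool_pos: [0.6538, -0.1001, 0.0834]
ee_rot: [1.301, 2.858, 0.002]
ft_force: [-0.0, 0.8, 3.2]
opening: -0.0002
```

```bash
python3 - <<'E'
from h import *
s=manip.read_state();print(s['tool_pos'],s['ft_force'],s['qpos'].round(2))
snap('scene','s3.png');snap('wrist','w3.png')
E
```

```text
[ 0.65379661 -0.10006985  0.08341359] [-4.54349492e-06  7.54976966e-01  3.18421540e+00] [ 0.43  0.78 -0.46  1.64  0.44  0.82  0.5 ]
```

View pics/s3.png

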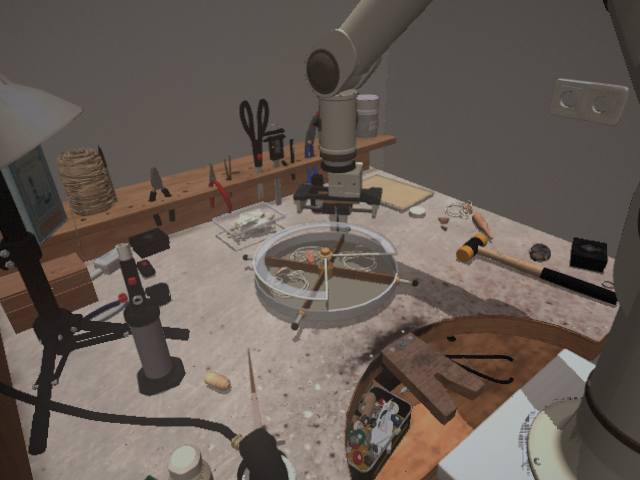

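View pics/w3.png

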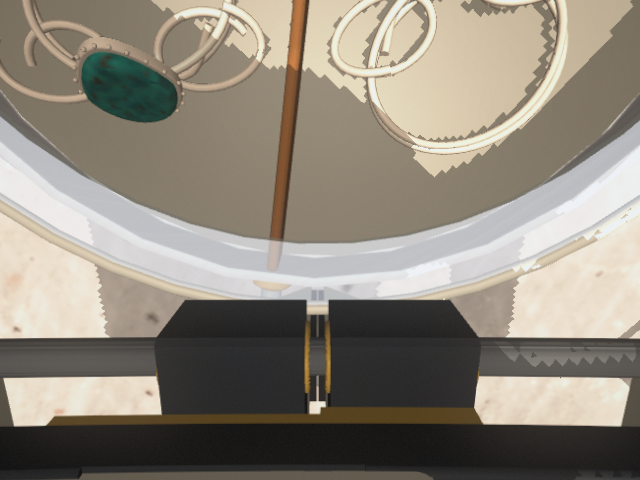

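The push works: the tray has turned clockwise, with the pin against the fingers at about (275,285). Continuing.

Request:
arm_command:
  targets:
    - {"xyz": [0, -9, 0], "turn": [0, 0, 0.06], "claw": 0}
    - {"xyz": [1, -17, 0], "turn": [0, 0, 0.11], "claw": 0}
    - {"xyz": [2, -26, 0], "turn": [0, 0, 0.16], "claw": 0}
    - {"xyz": [4, -34, 0], "turn": [0, 0, 0.21], "claw": 0}
    - {"xyz": [6, -42, 0], "turn": [0, 0, 0.27], "claw": 0}

```text
time: 3.4
tool_pos: [0.6182, -0.1231, 0.0828]
ee_rot: [1.671, 2.659, 0.001]
ft_force: [1.7, -0.7, 1.7]
opening: 0.0006
```

```bash
python3 - <<'E'
from plan import *
plan([arc(a) for a in (-67,-70,-73,-76,-79)])
plan([arc(a) for a in (-82,-85,-88,-91,-94)])
plan([arc(a) for a in (-97,-100,-103,-106,-108)])
E
```

```text
[{"xyz": [0, -9, 0], "turn": [0, 0, 0.05], "claw": 0}, {"xyz": [1, -17, 0], "turn": [0, 0, 0.1], "claw": 0}, {"xyz": [2, -25, 0], "turn": [0, 0, 0.15], "claw": 0}, {"xyz": [3, -34, 0], "turn": [0, 0, 0.21], "claw": 0}, {"xyz": [5, -42, 0], "turn": [0, 0, 0.26], "claw": 0}]
[{"xyz": [0, -8, 0], "turn": [0, 0, 0.05], "claw": 0}, {"xyz": [1, -17, 0], "turn": [0, 0, 0.1], "claw": 0}, {"xyz": [2, -25, 0], "turn": [0, 0, 0.16], "claw": 0}, {"xyz": [4, -33, 0], "turn": [0, 0, 0.21], "claw": 0}, {"xyz": [6, -42, 0], "turn": [0, 0, 0.26], "claw": 0}]
[{"xyz": [0, -8, 0], "turn": [0, 0, 0.05], "claw": 0}, {"xyz": [1, -16, 0], "turn": [0, 0, 0.1], "claw": 0}, {"xyz": [2, -25, 0], "turn": [0, 0, 0.16], "claw": 0}, {"xyz": [3, -33, 0], "turn": [0, 0, 0.21], "claw": 0}, {"xyz": [5, -38, 0], "turn": [0, 0, 0.24], "claw": 0}]
```

Request:
arm_command:
  targets:
    - {"xyz": [0, -9, 0], "turn": [0, 0, 0.05], "claw": 0}
    - {"xyz": [1, -17, 0], "turn": [0, 0, 0.1], "claw": 0}
    - {"xyz": [2, -25, 0], "turn": [0, 0, 0.15], "claw": 0}
    - {"xyz": [3, -34, 0], "turn": [0, 0, 0.21], "claw": 0}
    - {"xyz": [5, -42, 0], "turn": [0, 0, 0.26], "claw": 0}

```text
time: 3.9
tool_pos: [0.5781, -0.1366, 0.0827]
ee_rot: [2.002, 2.42, 0.002]
ft_force: [0.3, 0.1, 2.5]
opening: 0.0002
```

Request:
arm_command:
  targets:
    - {"xyz": [0, -8, 0], "turn": [0, 0, 0.05], "claw": 0}
    - {"xyz": [1, -17, 0], "turn": [0, 0, 0.1], "claw": 0}
    - {"xyz": [2, -25, 0], "turn": [0, 0, 0.16], "claw": 0}
    - {"xyz": [4, -33, 0], "turn": [0, 0, 0.21], "claw": 0}
    - {"xyz": [6, -42, 0], "turn": [0, 0, 0.26], "claw": 0}

```text
time: 4.4
tool_pos: [0.5358, -0.1388, 0.0827]
ee_rot: [2.298, 2.14, 0.002]
ft_force: [0.2, -0.0, 1.8]
opening: 0.0001
```

Request:
arm_command:
  targets:
    - {"xyz": [0, -8, 0], "turn": [0, 0, 0.05], "claw": 0}
    - {"xyz": [1, -16, 0], "turn": [0, 0, 0.1], "claw": 0}
    - {"xyz": [2, -25, 0], "turn": [0, 0, 0.16], "claw": 0}
    - {"xyz": [3, -33, 0], "turn": [0, 0, 0.21], "claw": 0}
    - {"xyz": [5, -38, 0], "turn": [0, 0, 0.24], "claw": 0}

```text
time: 4.9
tool_pos: [0.4977, -0.1311, 0.0825]
ee_rot: [2.538, 1.85, 0.0]
ft_force: [0.9, -0.8, 2.4]
opening: 0.0008
```

```bash
python3 - <<'E'
from h import *
s=manip.read_state();print(s['tool_pos'],s['ft_force'],s['qpos'].round(2))
snap('scene','s4.png');snap('side','d4.png')
E
```

```text
[ 0.49768423 -0.13109421  0.0825389 ] [ 0.92038437 -0.77533949  2.39962681] [ 0.39  0.56 -0.22  2.03  0.21  0.58 -0.29]
```

View pics/s4.png

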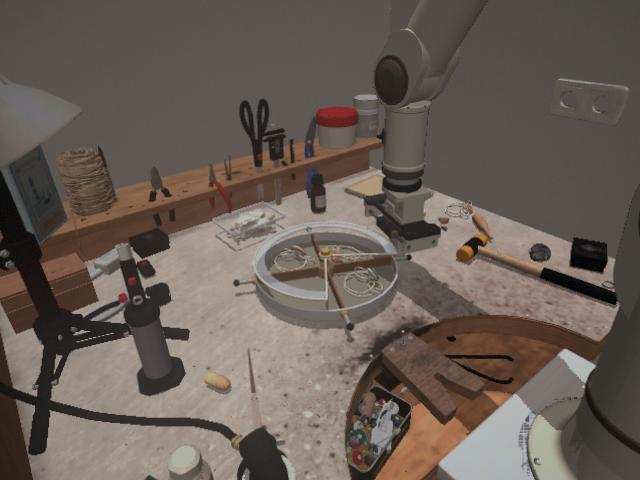

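View pics/d4.png

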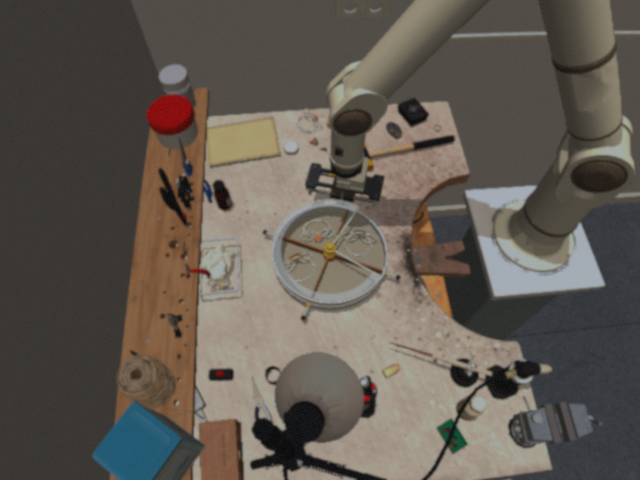

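The tray has turned most of the way. The side view shows balls near (265,233), (305,318) and (398,279). Measuring.

```bash
python3 - <<'E'
from h import *
from plan import plan,arc
for n,f,L in(('side','d4',[(265,233),(305,317),(398,279)]),('scene','s4',[(349,325),(237,283)])):
    s=np.load(f'pics/{f}.png.npz'); B=[ball(s,p,6) for p in L]
    P=cast(s,[b[0] for b in B],.026); d=P[:,:2]-[.547,.0215]; print([(b[0].round(1).tolist(),b[1]) for b in B],np.degrees(np.arctan2(d[:,1],d[:,0])).round(1),np.hypot(*d.T).round(3))
s=np.load('pics/w3.png.npz')
plan([arc(a) for a in (-110,-112,-114,-116,-117.5)])
E
```

```text
[([264.5, 231.5], np.int32(4)), ([303.5, 317.6], np.int32(11)), ([397.6, 277.2], np.int32(8))] [-26.1  64.2 154.4] [0.181 0.177 0.177]
[([349.8, 326.4], np.int32(38)), ([235.9, 282.9], np.int32(18))] [154.9  64.9] [0.177 0.178]
[{"xyz": [0, -6, 0], "turn": [0, 0, 0.04], "claw": 0}, {"xyz": [0, -12, 0], "turn": [0, 0, 0.07], "claw": 0}, {"xyz": [0, -17, 0], "turn": [0, 0, 0.11], "claw": 0}, {"xyz": [1, -23, 0], "turn": [0, 0, 0.14], "claw": 0}, {"xyz": [2, -27, 0], "turn": [0, 0, 0.17], "claw": 0}]
```

Request:
arm_command:
  targets:
    - {"xyz": [0, -6, 0], "turn": [0, 0, 0.04], "claw": 0}
    - {"xyz": [0, -12, 0], "turn": [0, 0, 0.07], "claw": 0}
    - {"xyz": [0, -17, 0], "turn": [0, 0, 0.11], "claw": 0}
    - {"xyz": [1, -23, 0], "turn": [0, 0, 0.14], "claw": 0}
    - {"xyz": [2, -27, 0], "turn": [0, 0, 0.17], "claw": 0}

```text
time: 5.5
tool_pos: [0.4723, -0.1207, 0.0822]
ee_rot: [-2.687, -1.628, 0.0]
ft_force: [-0.0, -0.1, 2.0]
opening: 0.0004
```

```bash
python3 - <<'E'
from plan import plan,arc
plan([arc(a) for a in (-118.3,-119,-119.6,-120.2,-120.2)])
plan([arc(a) for a in (-119,-116,-112,-110,-110)])
E
```

```text
[{"xyz": [0, -2, 0], "turn": [0, 0, 0.01], "claw": 0}, {"xyz": [0, -4, 0], "turn": [0, 0, 0.03], "claw": 0}, {"xyz": [0, -6, 0], "turn": [0, 0, 0.04], "claw": 0}, {"xyz": [0, -7, 0], "turn": [0, 0, 0.05], "claw": 0}, {"xyz": [0, -7, 0], "turn": [0, 0, 0.05], "claw": 0}]
[{"xyz": [0, 3, 0], "turn": [0, 0, -0.02], "claw": 0}, {"xyz": [0, 11, 0], "turn": [0, 0, -0.08], "claw": 0}, {"xyz": [2, 23, 0], "turn": [0, 0, -0.15], "claw": 0}, {"xyz": [3, 28, 0], "turn": [0, 0, -0.18], "claw": 0}, {"xyz": [3, 28, 0], "turn": [0, 0, -0.18], "claw": 0}]
```

Request:
arm_command:
  targets:
    - {"xyz": [0, -2, 0], "turn": [0, 0, 0.01], "claw": 0}
    - {"xyz": [0, -4, 0], "turn": [0, 0, 0.03], "claw": 0}
    - {"xyz": [0, -6, 0], "turn": [0, 0, 0.04], "claw": 0}
    - {"xyz": [0, -7, 0], "turn": [0, 0, 0.05], "claw": 0}
    - {"xyz": [0, -7, 0], "turn": [0, 0, 0.05], "claw": 0}

```text
time: 6.0
tool_pos: [0.4663, -0.1176, 0.0822]
ee_rot: [-2.726, -1.562, 0.0]
ft_force: [-0.4, 0.3, 1.0]
opening: 0.0006
```

Request:
arm_command:
  targets:
    - {"xyz": [0, 3, 0], "turn": [0, 0, -0.02], "claw": 0}
    - {"xyz": [0, 11, 0], "turn": [0, 0, -0.08], "claw": 0}
    - {"xyz": [2, 23, 0], "turn": [0, 0, -0.15], "claw": 0}
    - {"xyz": [3, 28, 0], "turn": [0, 0, -0.18], "claw": 0}
    - {"xyz": [3, 28, 0], "turn": [0, 0, -0.18], "claw": 0}

```text
time: 6.5
tool_pos: [0.4927, -0.1296, 0.0821]
ee_rot: [2.575, 1.8, 0.001]
ft_force: [-0.5, -0.6, -1.0]
opening: 0.0004
```

```bash
python3 - <<'E'
from plan import plan,arc
plan([arc(-110,z=z) for z in (.1,.13,.16,.2,.2)])
from h import *
snap('scene','s5.png');snap('side','d5.png')
E
```

```text
[{"xyz": [0, 0, -18], "turn": [0, 0, -0.0], "claw": 0}, {"xyz": [0, 0, -48], "turn": [0, 0, -0.0], "claw": 0}, {"xyz": [0, 0, -78], "turn": [0, 0, -0.0], "claw": 0}, {"xyz": [0, 0, -118], "turn": [0, 0, -0.0], "claw": 0}, {"xyz": [0, 0, -118], "turn": [0, 0, -0.0], "claw": 0}]
```

View pics/d5.png

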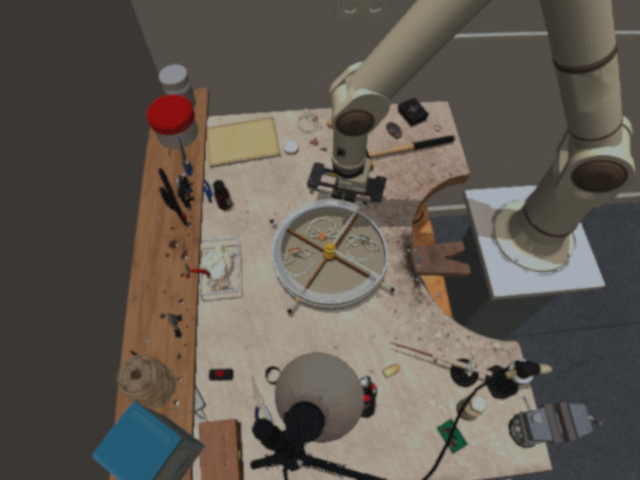

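View pics/s5.png

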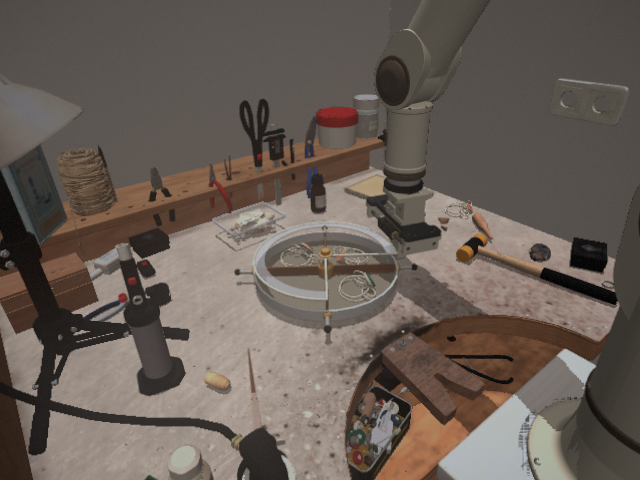

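```bash
python3 - <<'E'
from plan import *
from h import *
for n,f,L in(('side','d5',[(273,221),(290,310),(392,290)]),('scene','s5',[(327,328),(237,272),(414,268)])):
    s=np.load(f'pics/{f}.png.npz'); B=[ball(s,p,6) for p in L]
    P=cast(s,[b[0] for b in B],.026); d=P[:,:2]-[.547,.0215]; print([(b[0].round(1).tolist(),b[1]) for b in B],np.degrees(np.arctan2(d[:,1],d[:,0])).round(1),np.hypot(*d.T).round(3))
g=np.array([.47,-.06,.24,0]); s=np.array(load()); print(s)
plan([s+(g-s)*k/5 for k in range(1,6)])
E
```

```text
[([271.4, 220.8], np.int32(5)), ([289.5, 311.0], np.int32(10)), ([391.9, 289.7], np.int32(9))] [-37.5  52.2 142.6] [0.181 0.178 0.177]
[([327.1, 328.8], np.int32(41)), ([236.8, 271.9], np.int32(17)), ([414.0, 266.8], np.int32(27))] [ 142.5   52.5 -127.1] [0.177 0.179 0.178]
[ 0.49210894 -0.12934834  0.2        -0.35      ]
[{"xyz": [12, -9, -8], "turn": [0, 0, -0.07], "claw": 0}, {"xyz": [23, -18, -16], "turn": [0, 0, -0.14], "claw": 0}, {"xyz": [35, -27, -24], "turn": [0, 0, -0.21], "claw": 0}, {"xyz": [46, -36, -32], "turn": [0, 0, -0.28], "claw": 0}, {"xyz": [58, -45, -40], "turn": [0, 0, -0.35], "claw": 0}]
```

Request:
arm_command:
  targets:
    - {"xyz": [0, 0, -18], "turn": [0, 0, 0], "claw": 0}
    - {"xyz": [0, 0, -48], "turn": [0, 0, 0], "claw": 0}
    - {"xyz": [0, 0, -78], "turn": [0, 0, 0], "claw": 0}
    - {"xyz": [0, 0, -118], "turn": [0, 0, 0], "claw": 0}
    - {"xyz": [0, 0, -118], "turn": [0, 0, 0], "claw": 0}

```text
time: 7.1
tool_pos: [0.4947, -0.1296, 0.205]
ee_rot: [2.569, 1.796, 0.008]
ft_force: [1.2, -0.1, 0.5]
opening: 0.0002
```

Request:
arm_command:
  targets:
    - {"xyz": [12, -9, -8], "turn": [0, 0, -0.07], "claw": 0}
    - {"xyz": [23, -18, -16], "turn": [0, 0, -0.14], "claw": 0}
    - {"xyz": [35, -27, -24], "turn": [0, 0, -0.21], "claw": 0}
    - {"xyz": [46, -36, -32], "turn": [0, 0, -0.28], "claw": 0}
    - {"xyz": [58, -45, -40], "turn": [0, 0, -0.35], "claw": 0}

```text
time: 7.6
tool_pos: [0.4685, -0.0587, 0.2397]
ee_rot: [-2.218, -2.223, 0.002]
ft_force: [0.3, 0.8, -0.2]
opening: 0.0008
```

```bash
python3 - <<'E'
from h import *
import json
st=manip.read_state(); print(st['tool_pos'],json.load(open('cmd.json')))
for n in('wrist','scene','side'):
    s=snap(n,n+'6.png')
    hsv=cv2.cvtColor(s['image'],cv2.COLOR_RGB2HSV)
    m=cv2.inRange(hsv,(75,90,40),(100,255,255));k,l,sa,c=cv2.connectedComponentsWithStats(m)
    for i in range(1,k):
        if sa[i,4]>8:
            P=cast(s,[c[i]],.037)[0]
            if abs(P[0]-.55)<.15 and abs(P[1])<.15: print(n,c[i],sa[i,4],P)
E
```

```text
[ 0.46847931 -0.05874115  0.23966137] [0.46972524204408844, -0.05943432363466518, 0.24000000000000002, -2.7755575615628914e-16]
wrist [294.56730769 161.32692308] 104 [ 0.45138776 -0.00750218  0.037     ]
wrist [310.18367347 167.81632653] 49 [ 0.46239077 -0.01199598  0.037     ]
wrist [286.78571429 169.57142857] 14 [ 0.44578081 -0.01325479  0.037     ]
wrist [311.92857143 176.        ] 28 [ 0.46361296 -0.01774478  0.037     ]
```

View pics/wrist6.png

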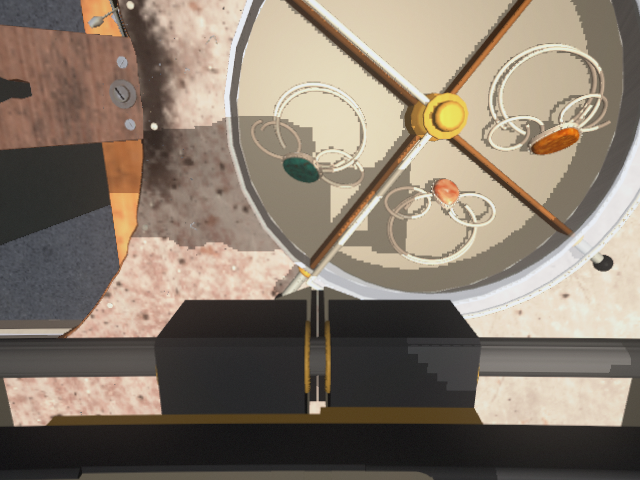

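The wrist view shows the teal bangle in the open bay with its stone at about (301,169). The walls line up with the cover's edges. I'll cross-check the stone in the other views.

```bash
python3 - <<'E'
from h import *
from plan import *
U=[]
for n,box in(('wrist',(270,330,145,195)),('scene',(340,395,255,300)),('side',(340,385,230,270))):
    s=np.load(f'pics/{n}6.png.npz'); im=s['image'].astype(int)
    m=((im[:,:,1]-im[:,:,0]>12)&(im[:,:,2]-im[:,:,0]>8))
    u0,u1,v0,v1=box; vv,uu=np.nonzero(m[v0:v1,u0:u1]); 
    if len(uu): print(n,len(uu),uu.mean()+u0,vv.mean()+v0, uu.min()+u0,uu.max()+u0,vv.min()+v0,vv.max()+v0,cast(s,[(uu.mean()+u0,vv.mean()+v0)],.037).round(4))
s=np.load('pics/wrist6.png.npz'); 
P=cast(s,[(320,132)],.016)[0]; d=P[:2]-[.547,.0215]; y=np.radians(7.3); print('origin carousel',d[0]*np.cos(y)+d[1]*np.sin(y),-d[0]*np.sin(y)+d[1]*np.cos(y))
print('cover edges ends',)
im=np.load('pics/scene6.png.npz')['image'][190:340,220:430,::-1]; cv2.imwrite('pics/sc6.png',cv2.resize(im,None,fx=3.5,fy=3.5))
E
```

```text
wrist 528 300.57007575757575 169.40530303030303 284 317 158 181 [[ 0.4556 -0.0131  0.037 ]]
scene 12 369.1666666666667 277.8333333333333 367 372 274 282 [[ 0.4577 -0.0142  0.037 ]]
origin carousel -0.07820375609179489 0.0005620889868613085
cover edges ends
```

View pics/sc6.png

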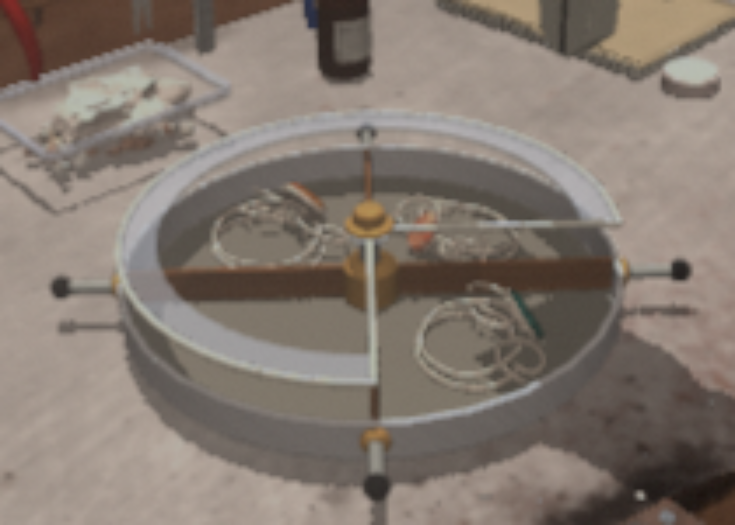

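Square is confirmed: the cover edges run along the walls. The stone is at about (0.457, −0.0135), and the wrist and scene views agree within about 2 mm.

```bash
python3 - <<'E'
from plan import *
x,y=.458,-.0143
plan([[x,-.04,.24,0],[x,y,.24,0],[x,y,.22,0],[x,y,.19,0],[x,y,.17,0]])
plan([[x,y,z,0] for z in(.155,.145,.138,.138,.138)])
E
```

```text
[{"xyz": [19, -12, 0], "turn": [0, 0, -0.0], "claw": 0}, {"xyz": [45, -12, 0], "turn": [0, 0, -0.0], "claw": 0}, {"xyz": [45, -12, 20], "turn": [0, 0, -0.0], "claw": 0}, {"xyz": [45, -12, 50], "turn": [0, 0, -0.0], "claw": 0}, {"xyz": [45, -12, 70], "turn": [0, 0, -0.0], "claw": 0}]
[{"xyz": [0, 0, 15], "turn": [0, 0, -0.0], "claw": 0}, {"xyz": [0, 0, 25], "turn": [0, 0, -0.0], "claw": 0}, {"xyz": [0, 0, 32], "turn": [0, 0, -0.0], "claw": 0}, {"xyz": [0, 0, 32], "turn": [0, 0, -0.0], "claw": 0}, {"xyz": [0, 0, 32], "turn": [0, 0, -0.0], "claw": 0}]
```

Request:
arm_command:
  targets:
    - {"xyz": [19, -12, 0], "turn": [0, 0, 0], "claw": 0}
    - {"xyz": [45, -12, 0], "turn": [0, 0, 0], "claw": 0}
    - {"xyz": [45, -12, 20], "turn": [0, 0, 0], "claw": 0}
    - {"xyz": [45, -12, 50], "turn": [0, 0, 0], "claw": 0}
    - {"xyz": [45, -12, 70], "turn": [0, 0, 0], "claw": 0}

```text
time: 8.25
tool_pos: [0.4568, -0.0153, 0.1681]
ee_rot: [-2.224, -2.217, 0.002]
ft_force: [-0.5, -0.7, 0.5]
opening: 0.0007
```

Request:
arm_command:
  targets:
    - {"xyz": [0, 0, 15], "turn": [0, 0, 0], "claw": 0}
    - {"xyz": [0, 0, 25], "turn": [0, 0, 0], "claw": 0}
    - {"xyz": [0, 0, 32], "turn": [0, 0, 0], "claw": 0}
    - {"xyz": [0, 0, 32], "turn": [0, 0, 0], "claw": 0}
    - {"xyz": [0, 0, 32], "turn": [0, 0, 0], "claw": 0}

```text
time: 8.75
tool_pos: [0.4581, -0.0145, 0.1385]
ee_rot: [2.222, 2.221, 0.001]
ft_force: [0.9, 0.3, 0.2]
opening: 0.0007
```

```bash
python3 - <<'E'
from h import *
snap('scene','s7.png');snap('side','d7.png');s=np.load('pics/s7.png.npz')
im=s['image'][140:340,220:450,::-1]; cv2.imwrite('pics/s7c.png',cv2.resize(im,None,fx=3,fy=3))
st=manip.read_state();print(st['tool_pos'],st['ft_force'],proj(s,[st['tool_pos']-[0,0,.066]])) 
E
```

```text
[ 0.45829118 -0.01450036  0.13886207] [0.45802583 0.72827572 0.33990507] [[369.58803653 261.81583891]]
```

View pics/s7c.png

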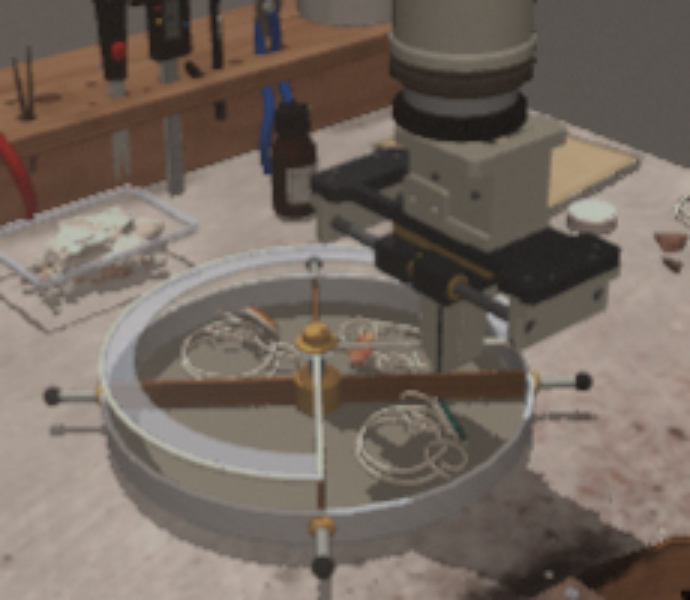

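View pics/d7.png

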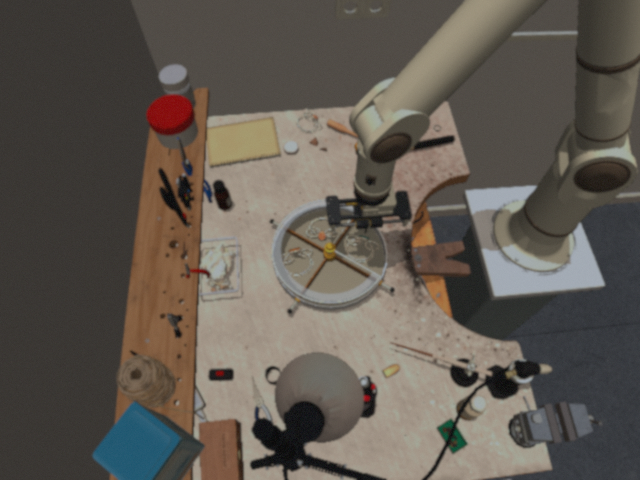

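The fingertips are straight above the teal stone and clear of it. I'll hold for over 3 s.

Request:
arm_command:
  targets:
    - {"xyz": [0, 0, 0], "turn": [0, 0, 0], "claw": 0}
    - {"xyz": [0, 0, 0], "turn": [0, 0, 0], "claw": 0}
    - {"xyz": [0, 0, 0], "turn": [0, 0, 0], "claw": 0}
    - {"xyz": [0, 0, 0], "turn": [0, 0, 0], "claw": 0}
    - {"xyz": [0, 0, 0], "turn": [0, 0, 0], "claw": 0}

```text
time: 9.35
tool_pos: [0.4577, -0.0144, 0.1383]
ee_rot: [2.221, 2.221, 0.0]
ft_force: [0.4, -0.4, 0.2]
opening: 0.0001
```

Request:
arm_command:
  targets:
    - {"xyz": [0, 0, 0], "turn": [0, 0, 0], "claw": 0}
    - {"xyz": [0, 0, 0], "turn": [0, 0, 0], "claw": 0}
    - {"xyz": [0, 0, 0], "turn": [0, 0, 0], "claw": 0}
    - {"xyz": [0, 0, 0], "turn": [0, 0, 0], "claw": 0}
    - {"xyz": [0, 0, 0], "turn": [0, 0, 0], "claw": 0}

```text
time: 9.85
tool_pos: [0.4577, -0.0144, 0.1382]
ee_rot: [-2.221, -2.221, -0.0]
ft_force: [0.7, -0.4, 0.6]
opening: 0.0003
```

Request:
arm_command:
  targets:
    - {"xyz": [0, 0, 0], "turn": [0, 0, 0], "claw": 0}
    - {"xyz": [0, 0, 0], "turn": [0, 0, 0], "claw": 0}
    - {"xyz": [0, 0, 0], "turn": [0, 0, 0], "claw": 0}
    - {"xyz": [0, 0, 0], "turn": [0, 0, 0], "claw": 0}
    - {"xyz": [0, 0, 0], "turn": [0, 0, 0], "claw": 0}

```text
time: 10.35
tool_pos: [0.4577, -0.0144, 0.1382]
ee_rot: [-2.221, -2.221, -0.0]
ft_force: [0.7, 0.6, -0.2]
opening: 0.0006
```

Request:
arm_command:
  targets:
    - {"xyz": [0, 0, 0], "turn": [0, 0, 0], "claw": 0}
    - {"xyz": [0, 0, 0], "turn": [0, 0, 0], "claw": 0}
    - {"xyz": [0, 0, 0], "turn": [0, 0, 0], "claw": 0}
    - {"xyz": [0, 0, 0], "turn": [0, 0, 0], "claw": 0}
    - {"xyz": [0, 0, 0], "turn": [0, 0, 0], "claw": 0}

```text
time: 10.85
tool_pos: [0.4577, -0.0144, 0.1382]
ee_rot: [2.221, 2.221, 0.0]
ft_force: [-0.6, 0.4, -0.1]
opening: 0.0002
```

Request:
arm_command:
  targets:
    - {"xyz": [0, 0, 0], "turn": [0, 0, 0], "claw": 0}
    - {"xyz": [0, 0, 0], "turn": [0, 0, 0], "claw": 0}
    - {"xyz": [0, 0, 0], "turn": [0, 0, 0], "claw": 0}
    - {"xyz": [0, 0, 0], "turn": [0, 0, 0], "claw": 0}
    - {"xyz": [0, 0, 0], "turn": [0, 0, 0], "claw": 0}

```text
time: 11.35
tool_pos: [0.4577, -0.0144, 0.1382]
ee_rot: [-2.221, -2.221, -0.0]
ft_force: [-0.8, -0.7, -0.2]
opening: 0.0007
```

Request:
arm_command:
  targets:
    - {"xyz": [0, 0, 0], "turn": [0, 0, 0], "claw": 0}
    - {"xyz": [0, 0, 0], "turn": [0, 0, 0], "claw": 0}
    - {"xyz": [0, 0, 0], "turn": [0, 0, 0], "claw": 0}
    - {"xyz": [0, 0, 0], "turn": [0, 0, 0], "claw": 0}
    - {"xyz": [0, 0, 0], "turn": [0, 0, 0], "claw": 0}

```text
time: 11.85
tool_pos: [0.4578, -0.0144, 0.1382]
ee_rot: [2.221, 2.221, 0.0]
ft_force: [1.2, 0.0, -0.3]
opening: 0.0006
```

Request:
arm_command:
  targets:
    - {"xyz": [0, 0, 0], "turn": [0, 0, 0], "claw": 0}
    - {"xyz": [0, 0, 0], "turn": [0, 0, 0], "claw": 0}
    - {"xyz": [0, 0, 0], "turn": [0, 0, 0], "claw": 0}
    - {"xyz": [0, 0, 0], "turn": [0, 0, 0], "claw": 0}
    - {"xyz": [0, 0, 0], "turn": [0, 0, 0], "claw": 0}

```text
time: 12.35
tool_pos: [0.4577, -0.0144, 0.1382]
ee_rot: [-2.221, -2.221, -0.0]
ft_force: [0.2, 2.1, -1.0]
opening: 0.0006
```

```bash
python3 - <<'E'
from h import *
s=snap('wrist','w8.png'); st=manip.read_state(); print(st['time'],st['tool_pos'],st['ft_force'])
E
```

```text
12.4 [ 0.45773304 -0.01442241  0.13822162] [ 0.52724963 -1.04811487  0.002455  ]
```

View pics/w8.png

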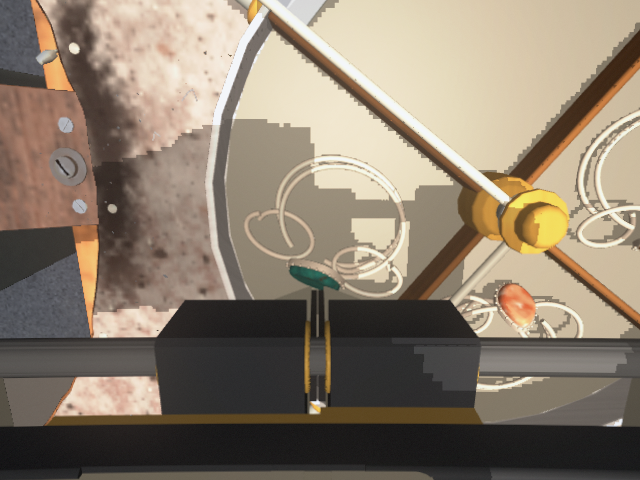

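The wrist view shows the stone at about (316,275), directly in line with the shut fingers, and nothing is touched. Handing in.

```bash
python3 - <<'E'
from h import *
s=np.load('pics/w8.png.npz'); print(cast(s,[(316,275)],.037))
print(manip.hand_in())
E
```

```text
[[ 0.45649662 -0.01083015  0.037     ]]
the job is handed in; nothing more can be done
None
```

I pushed one tray pin clockwise until the teal bangle's compartment stood in the open bay. I then held the shut fingertips straight above its teal stone for about 3.6 s and handed in at 12.4 s; no verdict was reported.

- **Tray:** it turned about −89.5°. By the pin balls in the side and scene views it stands within about 1° of the cover's edges.
- **Bangle:** its origin is at roughly x = −78 mm, y = +1 mm in the carousel frame, well inside the limits.
- **Fingertips:** the grasp point is about 2–4 mm sideways from the stone and about 91 mm above the bench, roughly 54 mm above the stone's centre. The wrist and scene views agreed on the stone's position to about 2 mm. The last wrist view, partly hidden by the gripper, put it about 3 mm further to +y.
- **Contact:** the wrist force was only sensor noise, within about 2 N, so it can't confirm the 0.3 N limit by itself. The pictures show clear space round the fingers.
- **Other things on the bench:** none looked moved in the pictures, but I did not measure their positions.

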